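# Refit the time knob of the bag sealer

## Robot

A 6-joint arm with a two-finger parallel gripper is mounted at the origin on the work surface. World frame = base frame: x ahead of the robot, y to its left, z up, the work surface at z = 0. Lengths are in m, angles in rad, forces in N, time in s.
With the tool pointing down it reaches from about 0.3 to 0.825 m from the base axis. Payload 5.4 kg.
Tool frame: the origin (TCP) lies on the centre line of the jaws, within the pads' length; the fingertips stand 14 mm ahead of it and the grasp point (between the pads) lies 5 mm behind it; z points along the fingers, y is the direction in which the jaws open and shut (so a half turn about z gives the same grasp; the last joint's range is limited). The gripper opens to 92 mm and grips with 3 to 60 N. Pads are 20 mm wide; open, the fingers measure 128 mm over their backs; the gripper's body (75 mm by 189 mm) begins 69 mm behind the grasp point.
Start: joints at [1.067, 0.158, 1.597, -0, 1.386, -0.21], TCP at [0.167, 0.55, 0.229] pointing down, gripper open.
Joint ranges: [-2.91, 2.91], [-0.94, 2.29], [0.18, 2.7], [-1.29, 4.43], [0.17, 2.64], [-3, 3]. Speed limits (rad/s): [2.57, 2.57, 3.14, 3.14, 3.14, 3.14].

## Interface

Orientations are given as a rotation vector (axis times angle).
In Python, from plant import env gives the robot as it stands.
- The arm moves only by the tool drive_tool, never from a script. Its argument "increments" is a list of rows, each a list of 3 entries, a list of its own where there are three numbers: the shift along the tool's x, y, z in cm, then the turn about the tool's z in rad, then the opening, from 0 (shut) to 1 (fully open). In form: [[[x, y, z], roll, claw], ...]. A call has 1 to 20 rows; each row shifts and turns the commanded pose from where the row before left it, along the tool's axes as they then stand; what a row does not reach is not made up. A row lasts 1/12 s, in which the tool goes at most 41.7 mm and 7.16 degrees, less where a joint would pass 70% of its speed; a pose out of reach is approached as far as the arm can. A call with a gripper value outside its range is refused whole. The fingers move at their own pace and stop on an object; "squeeze" is the grip in N (left out, the last holds). Time passes only in rows, so rows that do not move let the fingers close. It gives the time, the measured TCP pose, the force and the opening at its end, in the units of the state.
- env.observe(): the state, without advancing time (a new reading comes with each control period).
- env.snapshot(name): name is "scene" or "top" or "wrist"; returns a dict with "frame" (420x560x3 uint8, red, green, blue), "intrinsics" (3x3 intrinsics, pixels), "R" (3x3) and "t" (3): a world point X has camera coordinates R X + t; the wrist camera has in their place "tool_from_camera" (4x4, takes a point from camera to tool coordinates, whose origin is the TCP and whose axes are the flange's). Camera axes: x right, y down, z forward; pixel columns grow to the right and rows downward; lengths in m; the calibration is good to about 2 mm. A picture is of the moment at which its call begins: read the wrist's pose just before it. There is no depth.
- env.close_job(): hands the job in, once; it reports no verdict.
The state is a dict: "t": time; "joint_pos": joint angles; "dq": joint speeds; "joint_efforts": joint torques, N m; "position": TCP position; "orientation": TCP orientation; "wrist_force": force on the tool from outside, world axes, zero at the start; "ft_torque": the same for the moment, N m; "opening": opening from 0.0 (shut) to 1.0 (fully open).
Only numpy, scipy, OpenCV 4.12 (cv2) and the standard library are available. Lean on these libraries where they do the work, as an engineer would, in place of code of your own. Each camera call takes 0.05 s, during which the arm holds its last target. There are 200 camera calls.

## Task

The black time knob has come off the bag sealer and lies on the bench. Put it back on the timer's D-shaft: press it down only lightly and turn it slowly until it drops over the flat and sits fully home on the dial, then turn it until its white pointer points at the green dot and let go. Never force it down on the shaft, and leave the jar, the tumbler and the nougat box as they are.

Things in the scene. Friction and masses are not known exactly. Their poses are not given: they have to be found in the camera images.
- knob_center (a point): Centre (14 mm above the underside, on the bore's axis) of the loose black metal pointer knob, which stands upright on the bench, bore down. 28 mm tall; 48 mm long: 25 mm from the axis to the pointed end, 23 mm to the round end; 22 mm thick with flat parallel sides. 40 to 85 g. x axis: to the pointed end, marked by a white line on top; z up.
- knob: The same knob; origin at the centre of its underside, axes as for knob_center. In the underside is a D-shaped bore, 13 mm across and 15 mm deep, its flat 1.5 mm from the axis on the pointed (x) side. So it goes on the shaft only when the pointed end points the way the shaft's flat faces, to 0.1 or 0.2 rad. More than 25 N between knob and sealer is too much for the timer.
- dial (a point): Centre of the round white dial plate (88 mm across) on top of the blue bag sealer, on the timer shaft's axis, level with the plate's surface, 70 mm above the bench. x: away from the machine's front, to the dial's 12 o'clock; y: to the machine's left; z up. The knob's centre is 15 mm above this point when fully home, 30 mm when it rides on the shaft's end.
- shaft_end (a point): Centre of the top end of the steel timer shaft, 16 mm above the dial plate; axes those of the sealer, they do not turn with the shaft. 12 mm across, with a flat 1 mm from its axis down its whole length. The way the flat faces is NOT measured: at the start it faces somewhere from 0.3 rad clockwise to 1.6 rad anticlockwise (seen from above) of the sealer's x.
- sealer: The blue bag sealer, fixed; origin on the bench under the shaft's axis, axes as dial. Control block 130 mm (x) by 135 mm (y from -60 to 75), 69 mm tall; beam and raised jaw run on to y = 420 mm, the jaw 90 to 160 mm high. Its timer shaft turns about z, 2.35 rad either way from x, against 0.03 N m of friction, stays where left, and turns with the fitted knob (about 0.1 rad of play).
- green_dot (a point): Centre of a flat green dot sticker, 8 mm across, on the white dial plate, 34 mm from the shaft's axis, 0.7 to 0.95 rad clockwise (seen from above) from the sealer's x axis.
- jar_mid (a point): Middle of a glass jar of preserve with a red lid, 72 mm across, 85 mm tall. Bystander.
- tumbler_mid (a point): Middle of a violet glass tumbler, 76 mm across the rim, 82 mm tall. Bystander.
- nougat_mid (a point): Middle of a flat box of nougat, 170 x 65 x 18 mm, lying on the bench. Bystander.
There are look-alikes about, which are no part of the job. Of the things that look like the knob, the largest one is meant.

How it is judged:
By the outcome, as a careful person would: the job done as asked, in the order asked, and still so for the second after the job is handed in, with the robot touching nothing.
It also fails if it takes over 72 s, if anything falls off the work surface, if the arm or the gripper's body presses on something with over 40 N, if the wrist force passes 120 N, or if a joint passes its speed limit or range.

## Working session

There is one attempt and no reset: what is moved stays moved. The work goes in short steps, Python scripts to look and compute and a tool call to move; the robot and the scene stay as the last step left them, time stands still between calls to the robot, and variables do not carry over. Pictures are saved under pics/ and viewed, about 8 in all and at most 12, crops included, and the job is handed in when it is done.

Besides the shell and the picture viewer there is one more tool, called after "Call:" by a JSON object that holds its "method" and its "body". drive_tool: Moves the arm, as the interface text tells. Its arguments: {"type":"object","properties":{"increments":{"type":"array"},"squeeze":{"type":"number"}},"required":["increments"]}

```bash
mkdir -p pics; cat > h.py <<'E'
import numpy as np,cv2,pickle
from plant import env
def snap(n,f):
    o=env.observe(); s=env.snapshot(n); s['obs']=o
    pickle.dump(s,open(f'pics/{f}.pkl','wb')); cv2.imwrite(f'pics/{f}.png',s['frame'][:,:,::-1]); return s
def load(f): return pickle.load(open(f'pics/{f}.pkl','rb'))
def RT(s):
    if 'R' in s: return np.array(s['R']),np.array(s['t'])
    o=s['obs']; T=np.eye(4); T[:3,:3]=cv2.Rodrigues(np.array(o['orientation'],float))[0]; T[:3,3]=o['position']
    M=np.linalg.inv(T@np.array(s['tool_from_camera'])); return M[:3,:3],M[:3,3]
def ray(s,uv,z):
    R,t=RT(s); K=np.array(s['intrinsics']); c=-R.T@t
    d=R.T@np.linalg.inv(K)@np.array([uv[0],uv[1],1.]); return c+d*(z-c[2])/d[2]
def proj(s,X):
    R,t=RT(s); p=np.array(s['intrinsics'])@(R@np.array(X)+t); return p[:2]/p[2]
E
python3 - <<'E'
from h import *
a=snap('scene','scene0');b=snap('top','top0')
for s in(a,b):
    R,t=RT(s);print(-R.T@t, s['intrinsics'][0][0])
o=env.observe();print(o)
E
```

```text
[ 1.01653222 -0.17974094  0.6835202 ] 410.0787908261084
[ 0.37749056 -0.13693249  1.10656203] 519.0853508884635
{'t': 0.1, 'joint_pos': array([ 1.06689890e+00,  1.59005065e-01,  1.59808670e+00, -1.97291553e-06,
        1.38621792e+00, -2.10117161e-01]), 'dq': array([ 0.00216486, -0.0011987 , -0.00280466,  0.00053494,  0.00019812,
       -0.00037315]), 'joint_efforts': array([ 1.01333215e-03, -3.86506283e+01, -3.22959530e+01,  7.04023428e-02,
        3.39345227e-02, -3.58858756e-05]), 'position': array([0.16626672, 0.54986991, 0.22771649]), 'orientation': array([-4.59722983e-01, -3.10716821e+00,  2.52762984e-03]), 'wrist_force': array([-0.23918412, -0.07310118, -0.18701971]), 'ft_torque': array([0.01033534, 0.00754138, 0.01371192]), 'opening': 1.0013349382954337}
```

View pics/top0.png

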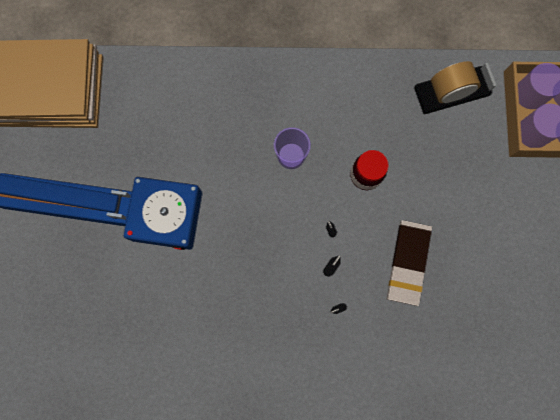

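View pics/scene0.png

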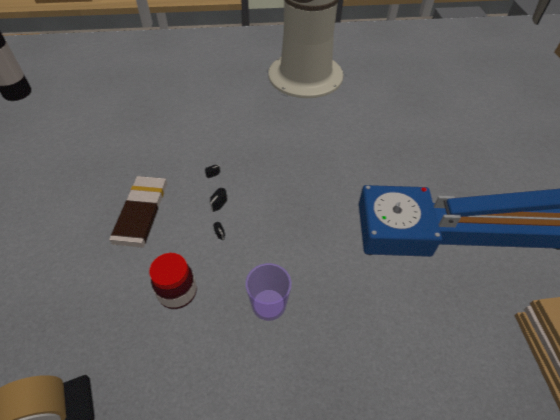

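Both views show three black knob-like things. In the top view they are at (332,229) small, (332,265) largest and (338,308) small. The sealer dial is at (164,211), with the green dot at (179,204). I choose (332,265) and will check it in a close crop.

```bash
python3 - <<'E'
from h import *
s=load('top0');f=s['frame']
c=cv2.resize(f[215:320,300:370],None,fx=5,fy=5,interpolation=cv2.INTER_CUBIC)
d=cv2.resize(f[170:255,115:210],None,fx=5,fy=5,interpolation=cv2.INTER_CUBIC)
h=max(c.shape[0],d.shape[0]);pad=lambda i:cv2.copyMakeBorder(i,0,h-i.shape[0],0,0,0)
cv2.imwrite('pics/crop1.png',cv2.hconcat([pad(c),pad(d)])[:,:,::-1])
g=f.max(2)
m=(g<38).astype(np.uint8);m[:,:310]=0;m[:,355:]=0;m[:215]=0;m[320:]=0
n,l,st,ce=cv2.connectedComponentsWithStats(m)
for i in range(1,n):
    if st[i,4]>20:print('blk',st[i],ce[i],ray(s,ce[i],.014))
hsv=cv2.cvtColor(f,cv2.COLOR_RGB2HSV)
gr=cv2.inRange(hsv,(45,100,60),(80,255,255));gr[:,:120]=0;gr[:,220:]=0
n,l,st,ce=cv2.connectedComponentsWithStats(gr);print('green',[(st[i,4],ce[i],ray(s,ce[i],.07)) for i in range(1,n)])
w=((f.min(2)>120)&(hsv[...,1]<60)).astype(np.uint8);w[:,:135]=0;w[:,192:]=0;w[:185]=0;w[240:]=0
k=max(cv2.findContours(w,0,1)[0],key=cv2.contourArea);e=cv2.fitEllipse(cv2.convexHull(k));print(e,ray(s,e[0],.07))
for nm,h in(('tumbler',(291,148)),('jar',(370,170)),('nougat',(410,262))):print(nm,ray(s,h,.04))
b=cv2.inRange(hsv,(100,120,40),(125,255,255));b[:,:128]=0;b[:,210:]=0
k=max(cv2.findContours(b,0,1)[0],key=cv2.contourArea);bp=cv2.approxPolyDP(k,6,True)[:,0];print(bp.tolist(),[ray(s,p,.069).round(3).tolist() for p in bp])
E
```

```text
blk [326 223  11  14  81] [331.09876543 230.11111111] [ 0.53060962 -0.24706187  0.014     ]
blk [324 257  16  19 161] [330.9378882  266.88198758] [ 0.45278616 -0.2464108   0.014     ]
blk [331 304  15  10  81] [339.16049383 307.87654321] [ 0.36847167 -0.26308223  0.014     ]
green [(np.int32(10), array([179. , 203.2]), array([0.5737839 , 0.06762548, 0.07      ]))]
((163.7571563720703, 211.148681640625), (42.00920867919922, 43.928104400634766), 58.60508728027344) [0.55695771 0.09779326 0.07      ]
tumbler [ 0.70242804 -0.15970247  0.04      ]
jar [ 0.6563708  -0.32720492  0.04      ]
nougat [ 0.46320139 -0.40587096  0.04      ]
[[136, 177], [128, 191], [128, 239], [191, 248], [198, 187]] [[0.628, 0.159, 0.069], [0.598, 0.173, 0.069], [0.499, 0.167, 0.069], [0.483, 0.039, 0.069], [0.608, 0.03, 0.069]]
```

View pics/crop1.png

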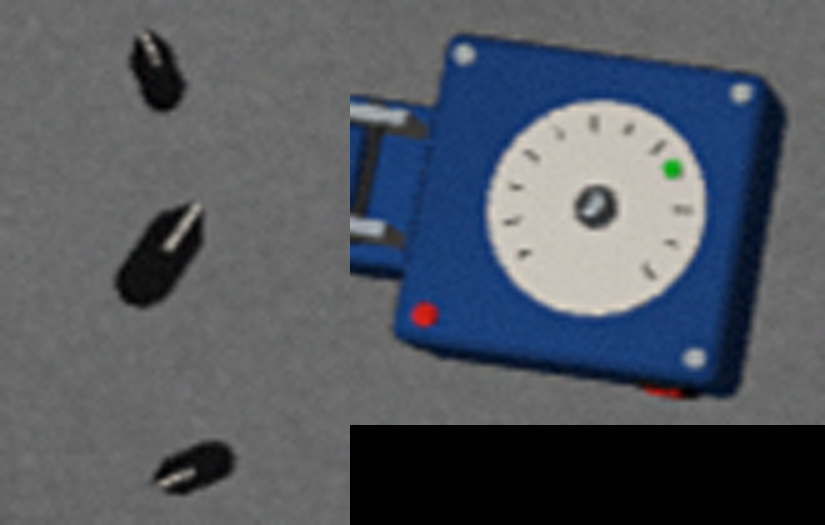

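The crop confirms it: the middle item is clearly the largest, with its pointer up and to the right (yaw about −0.65). Next I work out the move above it.

```bash
cat >> h.py <<'E'
def tool():
    o=env.observe();R=cv2.Rodrigues(np.array(o['orientation'],float))[0];return np.array(o['position']),R,o
def delta(X,yaw=None):
    p,R,o=tool(); cur=np.arctan2(R[1,0],R[0,0])
    print('cm in tool axes',(R.T@(np.array(X)-p)*100).round(3),'toolx yaw',cur.round(4),'roll(one way)',None if yaw is None else round(cur-yaw,4),'tilt',R[:,2].round(4),'F',np.round(o['wrist_force'],2),'q6',round(o['joint_pos'][5],3),'t',o['t'])
E
python3 - <<'E'
from h import *
delta([.455,-.247,.2],-.655)
print(np.round(env.snapshot('wrist')['tool_from_camera'],4))
E
```

```text
cm in tool axes [-50.712 -67.907   2.868] toolx yaw 2.8478 roll(one way) 3.5028 tilt [-8.0e-04 -1.5e-03 -1.0e+00] F [-0.24 -0.07 -0.19] q6 -0.21 t 0.1
[[-5.000e-04 -9.664e-01 -2.572e-01  7.240e-02]
 [ 1.000e+00 -6.000e-04  3.000e-04 -5.000e-04]
 [-5.000e-04 -2.572e-01  9.664e-01 -1.558e-01]
 [ 0.000e+00  0.000e+00  0.000e+00  1.000e+00]]
```

Call:
{"method": "drive_tool", "body": {"increments": [[[-2.03,-2.72,0.1],0,1],[[-2.03,-2.72,0.1],0,1],[[-2.03,-2.72,0.1],0,1],[[-2.03,-2.72,0.1],0,1],[[-2.03,-2.72,0.1],0,1],[[-2.03,-2.72,0.1],0,1],[[-2.03,-2.72,0.1],0,1],[[-2.03,-2.72,0.1],0,1],[[-2.03,-2.72,0.1],0,1],[[-2.03,-2.72,0.1],0,1],[[-2.03,-2.72,0.1],0,1],[[-2.03,-2.72,0.1],0,1],[[-2.03,-2.72,0.1],0,1],[[-2.03,-2.72,0.1],0,1],[[-2.03,-2.72,0.1],0,1],[[-2.03,-2.72,0.1],0,1],[[-2.03,-2.72,0.1],0,1],[[-2.03,-2.72,0.1],0,1],[[-2.03,-2.72,0.1],0,1],[[-2.03,-2.72,0.1],0,1]]}}

```text
t: 1.82
position: [0.3977, -0.0897, 0.2084]
orientation: [0.461, 3.108, 0.0]
wrist_force: [1.0, 0.3, 0.3]
opening: 0.999
```

Call:
{"method": "drive_tool", "body": {"increments": [[[-2.03,-2.72,0.1],0,1],[[-2.03,-2.72,0.1],0,1],[[-2.03,-2.72,0.1],0,1],[[-2.03,-2.72,0.1],0,1],[[-2.03,-2.72,0.1],0,1],[[0,0,0],0.12,1],[[0,0,0],0.12,1],[[0,0,0],0.12,1],[[0,0,0],0.12,1],[[0,0,0],0.12,1],[[0,0,0],0.12,1],[[0,0,0],0.12,1],[[0,0,0],0.12,1],[[0,0,0],0.12,1],[[0,0,0],0.12,1],[[0,0,0],0.12,1],[[0,0,0],0.12,1],[[0,0,0],0.12,1],[[0,0,0],0.12,1],[[0,0,0],0.12,1]]}}

```text
t: 3.48
position: [0.4552, -0.2473, 0.2033]
orientation: [-2.724, -1.563, 0.0]
wrist_force: [-0.0, -0.3, 1.2]
opening: 0.997
```

Call:
{"method": "drive_tool", "body": {"increments": [[[0,0,0],0.12,1],[[0,0,0],0.12,1],[[0,0,0],0.12,1],[[0,0,0],0.12,1],[[0,0,0],0.12,1],[[0,0,0],0.12,1],[[0,0,0],0.12,1],[[0,0,0],0.12,1],[[0,0,0],0.12,1],[[0,0,0],0.12,1],[[0,0,0],0.12,1],[[0,0,0],0.12,1],[[0,0,0],0.12,1],[[0,0,0],0.12,1],[[0,0,0],0,1],[[0,0,0],0,1]]}}

```text
t: 4.82
position: [0.4552, -0.2473, 0.2033]
orientation: [-2.987, 0.972, 0.001]
wrist_force: [0.4, -0.4, -0.2]
opening: 0.998
```

```bash
python3 - <<'E'
from h import *
s=snap('wrist','w1');delta([.455,-.247,.1],-.655);print(tool()[0])
f=s['frame'];print(proj(s,[.4528,-.2464,.028]))
E
```

```text
cm in tool axes [-0.039 -0.015 10.34 ] toolx yaw -0.6289 roll(one way) 0.0261 tilt [-3.e-04  3.e-04 -1.e+00] F [0.59 0.28 0.05] q6 1.468 t 4.8667
[ 0.45525205 -0.24738177  0.20339967]
[275.75211108 198.08782291]
```

View pics/w1.png

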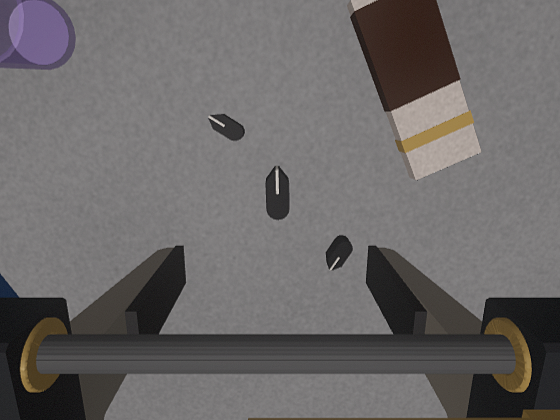

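```bash
cat >> h.py <<'E'
def blob(s,box,thr=60):
    g=s['frame'].max(2);x0,y0,x1,y1=box;m=np.zeros(g.shape,np.uint8)
    f=s['frame'].astype(int);m[y0:y1,x0:x1]=(g<thr)[y0:y1,x0:x1]
    k=max(cv2.findContours(m,0,1)[0],key=cv2.contourArea);return k[:,0]
E
python3 - <<'E'
from h import *
s=load('w1');print(s['frame'][185:195,255:300:3].max(2)[0], s['frame'][160:225:3,277].max(1))
k=blob(s,(255,155,300,230),70);print(k.min(0),k.max(0))
for r in range(170,222,6):
    c=k[abs(k[:,1]-r)<1][:,0];print(r,c.min(),c.max(),(c.min()+c.max())/2)
w=(s['frame'].min(2)>150).astype(np.uint8);w[:160]=0;w[230:]=0;w[:,:260]=0;w[:,295:]=0
k2=max(cv2.findContours(w,0,1)[0],key=cv2.contourArea)[:,0];print('w',k2.min(0),k2.max(0),k2.mean(0))
a=ray(s,(277.3,k2[:,1].min()),.028);b=ray(s,(277.3,k.max(0)[1]),.028);print(a,b,np.linalg.norm(a-b))
u=(a-b)/np.linalg.norm(a-b);print('axis c',b+u*.023,'yaw',np.arctan2(u[1],u[0]))
E
```

```text
[124 121 125 132  48  49  51 209  29  46  47  49 127 127 120] [123 127 102 148 200 200 198 198 198 196 198 194  47  48  48  49  49  46
  49  50 118 130]
[266 166] [288 219]
170 272 281 276.5
176 267 286 276.5
182 266 288 277.0
188 266 288 277.0
194 266 288 277.0
200 266 288 277.0
206 266 288 277.0
212 267 288 277.5
218 273 282 277.5
w [276 170] [278 193] [276.83673469 181.73469388]
[ 0.47328972 -0.2630653   0.028     ] [ 0.43547884 -0.23561267  0.028     ] 0.04672589833179151
axis c [ 0.45409058 -0.24912574  0.028     ] yaw -0.6279967780244958
```

Call:
{"method": "drive_tool", "body": {"increments": [[[0,0.1,2.5],0,0.6],[[0,0.1,2.5],0.02,0.6],[[0,0,2.5],0,0.6],[[0,0,2.5],0,0.6],[[0,0,2.5],0,0.6],[[0,0,2.5],0,0.6],[[0,0,1.5],0,0.6],[[0,0,1.0],0,0.6],[[0,0,0.5],0,0.6],[[0,0,0.3],0,0.6],[[0,0,0],0,0.6],[[0,0,0],0,0.6]], "squeeze": 20}}

```text
t: 5.87
position: [0.4549, -0.2497, 0.0216]
orientation: [2.976, -1.005, 0.003]
wrist_force: [-0.5, 1.0, 0.8]
opening: 0.603
```

Call:
{"method": "drive_tool", "body": {"increments": [[[0,0,0],0,0.0],[[0,0,0],0,0.0],[[0,0,0],0,0.0],[[0,0,0],0,0.0],[[0,0,0],0,0.0],[[0,0,0],0,0.0],[[0,0,0],0,0.0],[[0,0,0],0,0.0]], "squeeze": 20}}

```text
t: 6.53
position: [0.4543, -0.2491, 0.0208]
orientation: [2.976, -1.006, 0.0]
wrist_force: [0.3, 0.2, 2.1]
opening: 0.238
```

```bash
python3 - <<'E'
from h import *
s=snap('wrist','w2');delta([.557,.0978,.2],-.12);print(tool()[0])
E
```

```text
cm in tool axes [-12.89  -33.809 -17.923] toolx yaw -0.6522 roll(one way) -0.5322 tilt [ 1.e-04 -1.e-04 -1.e+00] F [-0.55  0.83  3.18] q6 1.488 t 6.5833
[ 0.45427114 -0.24914707  0.02077878]
```

View pics/w2.png

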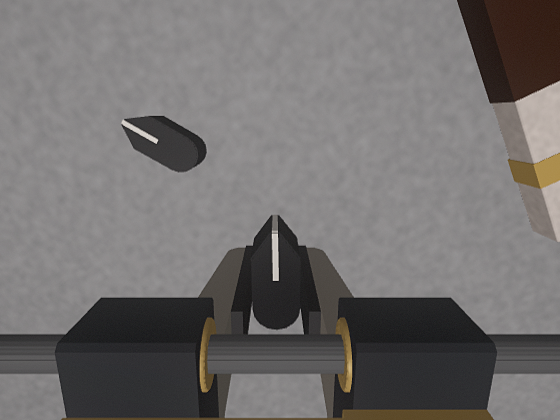

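Call:
{"method": "drive_tool", "body": {"increments": [[[0,0,-0.5],0,0.0],[[0,0,-1.5],0,0.0],[[0,0,-2.5],0,0.0],[[0,0,-2.5],0,0.0],[[0,0,-2.5],0,0.0],[[0,0,-2.5],0,0.0],[[0,0,-2.5],0,0.0],[[0,0,-2.5],0,0.0],[[0,0,-1.0],0,0.0],[[-1.36,-2.66,0],0,0],[[-1.36,-2.66,0],0,0],[[-1.36,-2.66,0],0,0],[[-1.36,-2.66,0],0,0],[[-1.36,-2.66,0],0,0],[[-1.36,-2.66,0],0,0],[[-1.36,-2.66,0],0,0],[[-1.36,-2.66,0],0,0],[[-1.36,-2.66,0],0,0],[[-1.36,-2.66,0],0,0]]}}

```text
t: 8.17
position: [0.507, 0.0464, 0.1997]
orientation: [2.976, -1.006, -0.002]
wrist_force: [1.0, 0.5, -0.7]
opening: 0.238
```

Call:
{"method": "drive_tool", "body": {"increments": [[[-1.36,-2.66,0],0,0],[[0,0,0],-0.115,0],[[0,0,0],-0.115,0],[[0,0,0],-0.115,0],[[0,0,0],-0.115,0],[[0,0,0],-0.115,0],[[0,0,0],-0.115,0],[[0,0,0],-0.115,0],[[0,0,0],-0.115,0],[[0,0,0],-0.115,0],[[0,0,0],-0.115,0],[[0,0,0],0,0],[[0,0,0],0,0]]}}

```text
t: 9.25
position: [0.5124, 0.0743, 0.1998]
orientation: [-3.046, -0.769, 0.002]
wrist_force: [-0.9, 0.3, 0.4]
opening: 0.24
```

```bash
python3 - <<'E'
from h import *
s=snap('wrist','w3');delta([.557,.0978,.2],.5);print(tool()[0],proj(s,[.557,.0978,.086]))
E
```

```text
cm in tool axes [ 5.033e+00  3.600e-02 -4.000e-03] toolx yaw 0.4946 roll(one way) -0.0054 tilt [-0.001  0.    -1.   ] F [-0.31 -0.33 -0.34] q6 0.986 t 9.3
[0.51253311 0.07423209 0.20000758] [275.94365263 145.75971381]
```

View pics/w3.png

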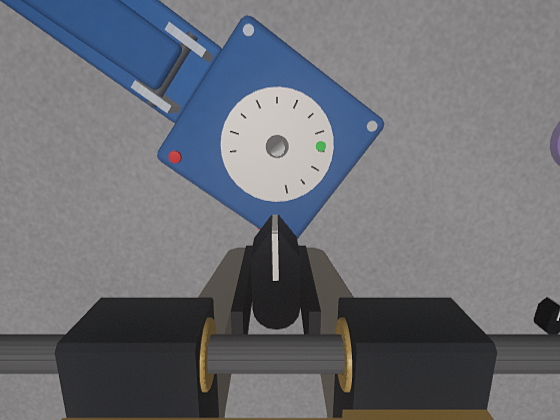

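```bash
python3 - <<'E'
from h import *
s=load('w3');f=s['frame']
cv2.imwrite('pics/crop2.png',cv2.resize(f[128:166,257:297],None,fx=14,fy=14,interpolation=cv2.INTER_CUBIC)[:,:,::-1])
hsv=cv2.cvtColor(f,cv2.COLOR_RGB2HSV)
gr=cv2.inRange(hsv,(45,100,60),(80,255,255));n,l,st,ce=cv2.connectedComponentsWithStats(gr)
i=1+st[1:,4].argmax();G=ray(s,ce[i],.07);print('green',st[i],ce[i],G)
w=((f.min(2)>140)&(hsv[...,1]<50)).astype(np.uint8);w[:80]=0;w[204:]=0;w[:,:215]=0;w[:,338:]=0
w[gr>0]=1
k=max(cv2.findContours(w,0,1)[0],key=cv2.contourArea);e=cv2.fitEllipse(cv2.convexHull(k));D=ray(s,e[0],.07);print(e,'dial',D)
v=G-D;print('dot yaw',np.arctan2(v[1],v[0]),np.linalg.norm(v[:2]))
m=((f.max(2)<165)&(hsv[...,1]<60)).astype(np.uint8);m[:130]=0;m[163:]=0;m[:,:262]=0;m[:,293:]=0
k=max(cv2.findContours(m,0,1)[0],key=cv2.contourArea)
print('shaft',cv2.boundingRect(k),cv2.minEnclosingCircle(k), ray(s,cv2.minEnclosingCircle(k)[0],.086))
# sealer corner screws
for p in((248,30),(372,126)):print(ray(s,p,.069))
for z in(.0,):
  pass
p,R,o=tool()
zt=.2-.0208+.028
a=ray(s,(275.5,217),zt);b=ray(s,(275.5,329),zt);print('knob in tool',(R.T@(a-p)*1000).round(1),(R.T@(b-p)*1000).round(1))
kb=blob(s,(255,210,300,334),42);print(kb.min(0),kb.max(0))
E
```

```text
green [316 141  10  10  78] [320.44871795 145.91025641] [0.57214401 0.06670487 0.07      ]
((276.690185546875, 143.74716186523438), (112.86298370361328, 114.79479217529297), 0.7139542102813721) dial [0.55747907 0.0974055  0.07      ]
dot yaw -1.1251670369534879 0.03402335542979423
shaft (266, 135, 23, 23) ((276.8061218261719, 146.04226684570312), 11.600027084350586) [0.55712006 0.09714622 0.086     ]
[0.61868453 0.15394631 0.069     ]
[0.60397838 0.03928987 0.069     ]
knob in tool [30.3  0.2 -7.2] [-23.6   0.2  -7.2]
[255 216] [299 328]
```

View pics/crop2.png

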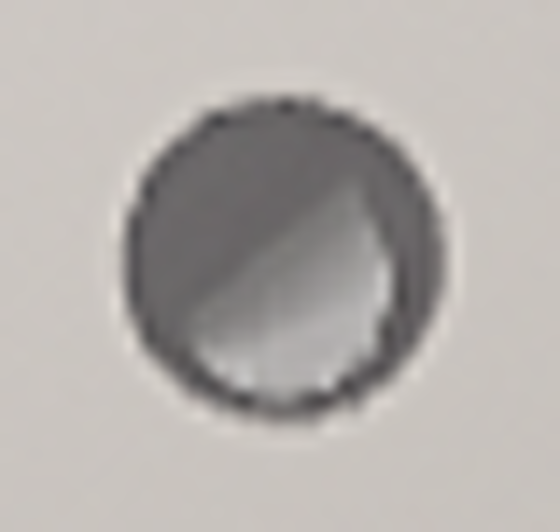

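The crop shows a bright D on a dark collar centred at (277,146). Its straight edge is on the upper left, so the flat faces world yaw ≈1.15, which is 1.27 rad from the sealer's x and within the stated range. I will start about 0.15 rad short of that and look once more from close by.

Call:
{"method": "drive_tool", "body": {"increments": [[[0.36,0.76,0],0,0],[[0.36,0.76,0],0,0],[[0.36,0.76,0],0,0],[[0,0,2],-0.1,0],[[0,0,2],-0.1,0],[[0,0,2],-0.1,0],[[0,0,1.5],-0.1,0],[[0,0,0.8],-0.1,0],[[0,0,0.4],0,0],[[0,0,0],0,0],[[0,0,0],0,0],[[0,0,0],0,0]]}}

```text
t: 10.3
position: [0.5342, 0.0591, 0.1146]
orientation: [2.759, 1.5, 0.002]
wrist_force: [0.3, -0.3, -0.3]
opening: 0.239
```

```bash
python3 - <<'E'
from h import *
s=snap('wrist','w4');delta([.5572,.0972,.113],1.15);p,R,o=tool();print(p)
f=s['frame'];c=proj(s,[.5572,.0972,.086]);print(c)
x,y=map(int,c);x0,y0=max(x-60,0),max(y-60,0);print(x0,y0)
cv2.imwrite('pics/crop3.png',cv2.resize(f[y0:y0+200,x0:x0+130],None,fx=3,fy=3,interpolation=cv2.INTER_CUBIC)[:,:,::-1])
E
```

```text
cm in tool axes [ 4.445 -0.13   0.165] toolx yaw 0.9963 roll(one way) -0.1537 tilt [ 1.9e-03 -2.0e-04 -1.0e+00] F [-0.01 -0.94 -0.86] q6 0.46 t 10.35
[0.53412899 0.05917752 0.11461234]
[272.48676428 171.26484971]
212 111
```

View pics/crop3.png

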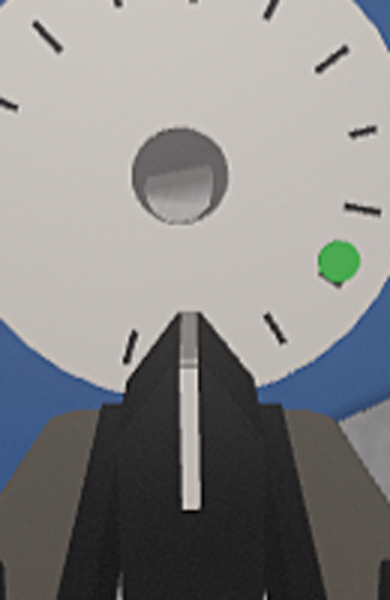

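```bash
python3 - <<'E'
from h import *
from scipy.optimize import least_squares as LS
s=load('w4');f=s['frame'];p,R,o=tool();o=s['obs'];p=np.array(o['position']);R=cv2.Rodrigues(np.array(o['orientation']))[0]
k=4;x0,y0=255,148
c=cv2.resize(f[y0:y0+45,x0:x0+35],None,fx=k,fy=k,interpolation=cv2.INTER_CUBIC).min(2)
print(f[150:190:2,272].min(1))
for thr in(118,126):
    m=((c>thr)&(c<190)).astype(np.uint8);m=cv2.morphologyEx(m,cv2.MORPH_OPEN,np.ones((9,9)))
    ct=max(cv2.findContours(m,0,1)[0],key=cv2.contourArea)[:,0]
    P=np.array([R.T@(ray(s,((u+.5)/k-.5+x0,(v+.5)/k-.5+y0),.086)-p) for u,v in ct])[:,:2]*1000
    # arc: robust circle of r=6 on points away from flat
    n0=np.array([np.cos(.23),-np.sin(.23)]);h=P@n0;arc=P[h<h.max()-3]
    r=LS(lambda q:np.hypot(*(arc-q).T)-6,arc.mean(0)+[1,0],loss='soft_l1',f_scale=.2)
    fl=P[(h>h.max()-1.2)];fl=fl[abs(fl[:,1]-r.x[1])<4];v=cv2.fitLine(fl.astype(np.float32),2,0,.01,.01).ravel();a=np.arctan2(v[0],v[1]) 
    print(thr,'axis tool mm',r.x,'rms',np.sqrt(np.mean(r.fun**2)),'world',p+R@np.array([*r.x/1000,0]),'flat line angle',a,'D extent',P.min(0),P.max(0),'flat dist',(fl@n0).mean()-r.x@n0)
hsv=cv2.cvtColor(f,cv2.COLOR_RGB2HSV)
gr=cv2.inRange(hsv,(45,100,60),(80,255,255));n,l,st,ce=cv2.connectedComponentsWithStats(gr);i=1+st[1:,4].argmax();G=ray(s,ce[i],.07);print('green',G)
E
```

```text
[188 189  91 103 102 103 101 100  99 118 119 121 132 142 161 167 167 157
 191 185]
118 axis tool mm [38.86579818 -1.56977452] rms 2.370041863417939 world [0.55401439 0.09257719 0.11460887] flat line angle 0.20498678 D extent [ 33.45545083 -10.74435926] [46.69810361  7.26900167] flat dist 6.8979375310983Traceback (most recent call last):
  File "<stdin>", line 14, in <module>
cv2.error: OpenCV(4.12.0) /io/opencv/modules/imgproc/src/linefit.cpp:50: error: (-215:Assertion failed) count > 0 in function 'fitLine2D_wods'
```

```bash
python3 - <<'E'
from h import *
from scipy.optimize import least_squares as LS
s=load('w4');f=s['frame'];o=s['obs'];p=np.array(o['position']);R=cv2.Rodrigues(np.array(o['orientation']))[0]
k=4;x0,y0=255,148
c=cv2.resize(f[y0:y0+45,x0:x0+35],None,fx=k,fy=k,interpolation=cv2.INTER_CUBIC).min(2)
M=cv2.circle(np.zeros_like(c),(int((272-x0)*k),int((169.7-y0)*k)),int(14.5*k),1,-1)
for thr in(110,114):
    m=((c>thr)&(M>0)).astype(np.uint8);m=cv2.morphologyEx(m,cv2.MORPH_OPEN,np.ones((9,9)))
    ct=max(cv2.findContours(m,0,1)[0],key=cv2.contourArea)[:,0]
    P=np.array([R.T@(ray(s,((u+.5)/k-.5+x0,(v+.5)/k-.5+y0),.086)-p) for u,v in ct])[:,:2]*1000
    n0=np.array([np.cos(.23),-np.sin(.23)]);h=P@n0;arc=P[h<h.max()-2]
    r=LS(lambda q:np.hypot(*(arc-q).T)-6,arc.mean(0)+[1,0],loss='soft_l1',f_scale=.2)
    fl=P[(h>h.max()-1.2)];fl=fl[abs(fl[:,1]-r.x[1])<4];v=cv2.fitLine(fl.astype(np.float32),2,0,.01,.01).ravel()
    print(thr,'axis tool mm',r.x,'rms',np.sqrt(np.mean(r.fun**2)),'world',p+R@np.array([*r.x/1000,0]),'line',v,'D extent',P.min(0),P.max(0),'flat dist',(fl@n0).mean()-r.x@n0)
hsv=cv2.cvtColor(f,cv2.COLOR_RGB2HSV)
gr=cv2.inRange(hsv,(45,100,60),(80,255,255));n,l,st,ce=cv2.connectedComponentsWithStats(gr);i=1+st[1:,4].argmax();G=ray(s,ce[i],.07);print('green',G)
E
```

```text
110 axis tool mm [44.00436541 -2.19056195] rms 0.16315929183961403 world [0.55628798 0.09722703 0.11461197] line [ 0.19658658  0.98048645 46.260365   -2.1480393 ] D extent [38.18815226 -8.04607403] [47.07958558  3.60005955] flat dist 2.186896029197605
114 axis tool mm [44.01437149 -2.18713255] rms 0.16014774120451253 world [0.5562963  0.09723356 0.11461198] line [ 0.19052692  0.98168194 46.12263    -2.148476  ] D extent [38.18815226 -7.91810595] [46.82559626  3.59890992] flat dist 2.043929931242836
green [0.57224794 0.06661179 0.07      ]
```

```bash
python3 - <<'E'
from h import *
from scipy.optimize import least_squares as LS
for nm in('w3','w4'):
    s=load(nm);f=s['frame'];o=s['obs'];p=np.array(o['position']);R=cv2.Rodrigues(np.array(o['orientation']))[0]
    hsv=cv2.cvtColor(f,cv2.COLOR_RGB2HSV).astype(int)
    b=((hsv[...,0]>100)&(hsv[...,0]<125)&(hsv[...,1]>120)).astype(np.uint8)
    c0=proj(s,[.557,.0972,.07])
    # radial search for plate->blue edge
    E=[]
    for a in np.linspace(0,2*np.pi,240,endpoint=False):
        d=np.array([np.cos(a),np.sin(a)])
        for r in np.arange(35,150,.25):
            q=c0+d*r;u,v=np.round(q).astype(int)
            if not(0<=u<560 and 0<=v<210):break
            if f[v,u].max()<70 and not b[v,u]:break
            if b[v,u]:E.append(q-d*.2);break
    P=np.array([ray(s,q,.07) for q in E])[:,:2]*1000
    r=LS(lambda q:np.hypot(*(P-q[:2]).T)-q[2],[557,97,44],loss='soft_l1',f_scale=.3);print(nm,'dial',len(P),r.x,np.median(abs(r.fun)))
    g=f.min(2);m=(g<150).astype(np.uint8);L=cv2.connectedComponents(m)[1];q=proj(s,[.557,.0972,.072]).astype(int)
    M=cv2.circle(np.zeros_like(m),tuple(int(i) for i in q),25,1,-1);k=max(cv2.findContours(m&M,0,1)[0],key=cv2.contourArea)
    (cx,cy),rr=cv2.minEnclosingCircle(k);print('collar',cx,cy,rr,[ray(s,(cx,cy),z).round(4) for z in(.07,.072)])
    print(proj(s,[.5563,.0972,.086]),proj(s,[.5572,.0972,.086]))
E
```

```text
w3 dial 225 [555.86249402  96.66162718  44.2572974 ] 0.1723671979930046
collar 276.76922607421875 146.0 11.544973373413086 [array([0.556 , 0.0965, 0.07  ]), array([0.5561, 0.0966, 0.072 ])]
[276.21056949 147.00368279] [276.79339408 145.90979018]
w4 dial 150 [555.9562962   96.59513162  44.09250059] 0.12987770460896542
collar 271.5 169.10000610351562 16.280765533447266 [array([0.556 , 0.0966, 0.07  ]), array([0.5562, 0.0968, 0.072 ])]
[271.01096959 172.21922013] [272.48676428 171.26484971]
```

Call:
{"method": "drive_tool", "body": {"increments": [[[0.8,-0.05,0],0,0],[[0.8,-0.05,0],0,0],[[0.8,-0.05,0],0,0],[[0.8,-0.06,0],0,0],[[0.8,0,0],0,0],[[0.41,0,0],0,0],[[0,0,0.2],0,0],[[0,0,0.2],0,0],[[0,0,0.1],0,0],[[0,0,0],0,0],[[0,0,0],0,0],[[0,0,0],0,0]]}}

```text
t: 11.35
position: [0.5554, 0.0973, 0.1086]
orientation: [2.759, 1.503, -0.0]
wrist_force: [-0.1, -0.1, -0.7]
opening: 0.237
```

```bash
python3 - <<'E'
from h import *
delta([.5562,.0970,.1],1.2)
print(tool()[0])
p,R,o=tool();print('knob axis',p+R@[-.0004,.0001,0])
E
```

```text
cm in tool axes [0.019 0.089 0.864] toolx yaw 0.9974 roll(one way) -0.2026 tilt [ 0. -0. -1.] F [-0.09 -0.13 -0.72] q6 0.533 t 11.35
[0.55535133 0.09732032 0.10863645]
knob axis [0.55521835 0.09693004 0.10863646]
```

Call:
{"method": "drive_tool", "body": {"increments": [[[0.05,0.08,0],0,0],[[0,0,0],0,0],[[0,0,0],0,0],[[0,0,0],0,0]]}}

```text
t: 11.68
position: [0.5564, 0.0975, 0.1087]
orientation: [2.759, 1.503, 0.0]
wrist_force: [-0.9, 0.4, -1.3]
opening: 0.238
```

```bash
python3 - <<'E'
from h import *
s=snap('wrist','w5')
p,R,o=tool();print(p,'knob axis',p+R@[-.0004,.0001,0],o['wrist_force'])
E
```

```text
[0.55634533 0.09752387 0.10862095] knob axis [0.55621248 0.09713355 0.10862095] [ 0.36873051  1.43451735 -1.02300558]
```

Call:
{"method": "drive_tool", "body": {"increments": [[[0,0,0.05],0,0],[[0,0,0.05],0,0],[[0,0,0.05],0,0],[[0,0,0],0,0]]}}

```text
t: 12.07
position: [0.5562, 0.0976, 0.1069]
orientation: [-2.758, -1.503, 0.0]
wrist_force: [1.1, 0.7, -0.1]
opening: 0.239
```

Call:
{"method": "drive_tool", "body": {"increments": [[[0,0,0.05],0,0],[[0,0,0],0,0],[[0,0,0],0,0]]}}

```text
t: 12.32
position: [0.5564, 0.0975, 0.1066]
orientation: [2.759, 1.503, 0.0]
wrist_force: [-0.1, 0.9, 0.1]
opening: 0.239
```

Call:
{"method": "drive_tool", "body": {"increments": [[[0,0,0.04],0,0],[[0,0,0],0,0],[[0,0,0],0,0]]}}

```text
t: 12.57
position: [0.5565, 0.0975, 0.1064]
orientation: [2.759, 1.503, 0.0]
wrist_force: [-0.4, 0.0, 0.8]
opening: 0.237
```

Call:
{"method": "drive_tool", "body": {"increments": [[[0,0,0.04],0,0],[[0,0,0],0,0],[[0,0,0],0,0]]}}

```text
t: 12.82
position: [0.5566, 0.0977, 0.1058]
orientation: [2.759, 1.503, 0.001]
wrist_force: [1.5, 0.9, -1.2]
opening: 0.238
```

Call:
{"method": "drive_tool", "body": {"increments": [[[0,0,0.04],0,0],[[0,0,0],0,0],[[0,0,0],0,0]]}}

```text
t: 13.07
position: [0.5565, 0.0977, 0.1055]
orientation: [-2.759, -1.503, -0.001]
wrist_force: [1.9, 1.1, -0.1]
opening: 0.238
```

Call:
{"method": "drive_tool", "body": {"increments": [[[0,0,0.04],0,0],[[0,0,0],0,0],[[0,0,0],0,0]]}}

```text
t: 13.32
position: [0.5565, 0.0977, 0.1051]
orientation: [-2.759, -1.503, -0.001]
wrist_force: [2.3, 2.4, 0.4]
opening: 0.239
```

Call:
{"method": "drive_tool", "body": {"increments": [[[0,0,0.03],0,0],[[0,0,0],0,0],[[0,0,0],0,0]]}}

```text
t: 13.57
position: [0.5565, 0.0977, 0.1048]
orientation: [-2.759, -1.503, -0.001]
wrist_force: [1.2, 1.9, 0.8]
opening: 0.237
```

Call:
{"method": "drive_tool", "body": {"increments": [[[0,0,0],-0.03,0],[[0,0,0],-0.03,0],[[0,0,0],-0.03,0],[[0,0,0],0,0],[[0,0,0],0,0]]}}

```text
t: 13.98
position: [0.5563, 0.0975, 0.1047]
orientation: [2.689, 1.625, -0.0]
wrist_force: [0.9, 1.2, 0.1]
opening: 0.238
```

Call:
{"method": "drive_tool", "body": {"increments": [[[0,0,0.03],0,0],[[0,0,0.03],0,0],[[0,0,0],0,0]]}}

```text
t: 14.23
position: [0.5562, 0.0975, 0.104]
orientation: [-2.688, -1.625, 0.0]
wrist_force: [1.3, 1.6, 0.2]
opening: 0.239
```

```bash
python3 - <<'E'
from h import *
p,R,o=tool();print(p,o['wrist_force'],o['ft_torque']);delta(p,1.2)
s=load('w5');f=snap('wrist','w6')['frame'];
cv2.imwrite('pics/crop4.png',cv2.hconcat([cv2.resize(i[130:335,210:340],None,fx=2.9,fy=2.9) for i in(s['frame'],f)])[:,:,::-1])
for g in (s['frame'],f):
    c=g[:,275].min(1).astype(int); print([int(v) for v in c[205:240]])
E
```

```text
[0.55622488 0.09753385 0.10398044] [1.30471266 1.62960783 0.16426844] [ 0.19816218 -0.07176938 -0.02243391]
cm in tool axes [0. 0. 0.] toolx yaw 1.0874 roll(one way) -0.1126 tilt [-3.e-04 -0.e+00 -1.e+00] F [1.3  1.63 0.16] q6 0.443 t 14.2333
[194, 195, 194, 194, 195, 195, 195, 195, 198, 186, 133, 138, 141, 139, 139, 140, 140, 139, 140, 140, 139, 139, 139, 138, 136, 150, 173, 144, 136, 201, 195, 194, 193, 194, 192]
[195, 194, 195, 194, 194, 195, 195, 195, 198, 185, 132, 140, 140, 141, 140, 140, 142, 140, 141, 140, 140, 141, 140, 139, 137, 150, 172, 143, 137, 202, 195, 193, 192, 193, 193]
```

View pics/crop4.png

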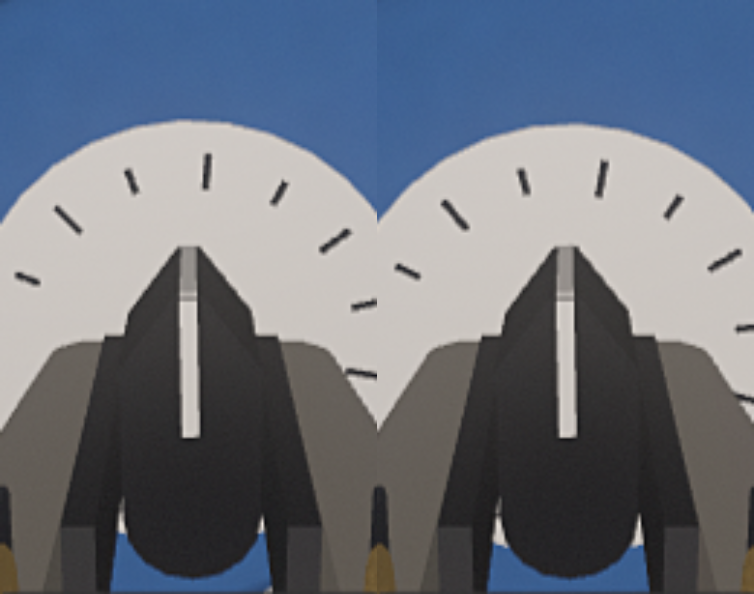

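The knob has not slipped in the grip, and it descends past shaft-end height with almost no force, so it seems to be entering. I continue gently.

Call:
{"method": "drive_tool", "body": {"increments": [[[0.03,0,0.04],-0.03,0],[[0,0,0.04],-0.02,0],[[0,0,0.04],0,0],[[0,0,0],0,0],[[0,0,0],0,0]]}}

```text
t: 14.7
position: [0.5562, 0.0977, 0.1027]
orientation: [-2.647, -1.692, 0.001]
wrist_force: [0.4, -0.1, -1.3]
opening: 0.235
```

Call:
{"method": "drive_tool", "body": {"increments": [[[0,0,0.05],-0.01,0],[[0,0,0.05],0,0],[[0,0,0],0,0]]}}

```text
t: 14.95
position: [0.5563, 0.0978, 0.1017]
orientation: [-2.638, -1.705, 0.001]
wrist_force: [-0.3, 0.1, -0.2]
opening: 0.244
```

```bash
python3 - <<'E'
from h import *
p,R,o=tool();print(p,o['wrist_force'],o['ft_torque']);delta(p,1.2)
E
```

```text
[0.55632572 0.0977838  0.10170981] [-0.25138741  0.09800192 -0.16724126] [-0.08036599  0.11262957 -0.00592013]
cm in tool axes [0. 0. 0.] toolx yaw 1.1477 roll(one way) -0.0523 tilt [-4.e-04 -1.e-04 -1.e+00] F [-0.25  0.1  -0.17] q6 0.383 t 14.95
```

Call:
{"method": "drive_tool", "body": {"increments": [[[0,0,0.07],0,0],[[0,0,0.07],0,0],[[0,0,0.07],0,0],[[0,0,0.07],0,0],[[0,0,0],0,0],[[0,0,0],0,0]]}}

```text
t: 15.45
position: [0.5564, 0.0978, 0.0991]
orientation: [-2.638, -1.706, 0.0]
wrist_force: [-0.3, 0.4, -1.0]
opening: 0.238
```

Call:
{"method": "drive_tool", "body": {"increments": [[[0,0,0.07],0,0],[[0,0,0.07],0,0],[[0,0,0.07],0,0],[[0,0,0.07],0,0],[[0,0,0],0,0],[[0,0,0],0,0]]}}

```text
t: 15.95
position: [0.5564, 0.0978, 0.0962]
orientation: [-2.638, -1.706, 0.0]
wrist_force: [-0.1, 0.2, -1.1]
opening: 0.238
```

Call:
{"method": "drive_tool", "body": {"increments": [[[0,0,0.06],0,0],[[0,0,0.06],0,0],[[0,0,0.06],0,0],[[0,0,0.06],0,0],[[0,0,0],0,0],[[0,0,0],0,0]]}}

```text
t: 16.45
position: [0.5564, 0.0978, 0.0938]
orientation: [-2.638, -1.705, 0.0]
wrist_force: [-0.2, -0.4, -0.4]
opening: 0.239
```

Call:
{"method": "drive_tool", "body": {"increments": [[[0,0,0.05],0,0],[[0,0,0.05],0,0],[[0,0,0],0,0],[[0,0,0],0,0]]}}

```text
t: 16.78
position: [0.5564, 0.0978, 0.0929]
orientation: [-2.638, -1.706, 0.0]
wrist_force: [0.1, 1.2, -1.6]
opening: 0.237
```

Call:
{"method": "drive_tool", "body": {"increments": [[[0,0,0.04],0,0],[[0,0,0.04],0,0],[[0,0,0],0,0],[[0,0,0],0,0]]}}

```text
t: 17.12
position: [0.5564, 0.0978, 0.092]
orientation: [-2.638, -1.706, 0.0]
wrist_force: [0.5, 0.5, 0.1]
opening: 0.239
```

Call:
{"method": "drive_tool", "body": {"increments": [[[0,0,0.04],0,0],[[0,0,0],0,0],[[0,0,0],0,0]]}}

```text
t: 17.37
position: [0.5565, 0.0978, 0.0918]
orientation: [2.638, 1.706, 0.0]
wrist_force: [0.2, -0.1, -0.3]
opening: 0.239
```

Call:
{"method": "drive_tool", "body": {"increments": [[[0,0,0.04],0,0],[[0,0,0],0,0],[[0,0,0],0,0]]}}

```text
t: 17.62
position: [0.5566, 0.0978, 0.0917]
orientation: [2.638, 1.706, 0.0]
wrist_force: [-2.7, 0.2, 4.4]
opening: 0.242
```

Contact at 4.4 N, at TCP z 0.0917 (0.0918 was predicted for fully home). I ease off slightly and turn slowly toward the dot, a roll of about +2.22 in stages.

Call:
{"method": "drive_tool", "body": {"increments": [[[0,0,-0.02],0.03,0],[[0,0,0],0.05,0],[[0,0,0],0.05,0],[[0,0,0],0.05,0],[[0,0,0],0.05,0],[[0,0,0],0.05,0],[[0,0,0],0.05,0],[[0,0,0],0.05,0],[[0,0,0],0.05,0],[[0,0,0],0.05,0],[[0,0,0],0.05,0],[[0,0,0],0,0]]}}

```text
t: 18.62
position: [0.5574, 0.0978, 0.0918]
orientation: [2.993, 0.953, 0.003]
wrist_force: [1.8, -0.3, -0.0]
opening: 0.239
```

```bash
python3 - <<'E'
from h import *
p,R,o=tool();print(p,o['wrist_force'],'tool F',R.T@o['wrist_force'],o['ft_torque']);delta(p,-1.07)
E
```

```text
[0.55737151 0.09778589 0.09179577] [ 1.84759288 -0.27225657 -0.01974877] tool F [1.35000521 1.29035954 0.02390128] [ 0.02297655 -0.25412289 -0.0172926 ]
cm in tool axes [0. 0. 0.] toolx yaw 0.6165 roll(one way) 1.6865 tilt [ 0.0023  0.     -1.    ] F [ 1.85 -0.27 -0.02] q6 0.914 t 18.6167
```

Call:
{"method": "drive_tool", "body": {"increments": [[[0,0,0],0.05,0],[[0,0,0],0.05,0],[[0,0,0],0.05,0],[[0,0,0],0.05,0],[[0,0,0],0.05,0],[[0,0,0],0.05,0],[[0,0,0],0.05,0],[[0,0,0],0.05,0],[[0,0,0],0.05,0],[[0,0,0],0.05,0],[[0,0,0],0,0],[[0,0,0],0,0]]}}

```text
t: 19.62
position: [0.5575, 0.0972, 0.0918]
orientation: [3.135, 0.188, 0.004]
wrist_force: [5.0, -2.8, -1.0]
opening: 0.238
```

```bash
python3 - <<'E'
from h import *
p,R,o=tool();print(p,o['wrist_force'],'tool F',R.T@o['wrist_force'],o['ft_torque']);delta(p,-1.07)
E
```

```text
[0.55753765 0.09723559 0.09183022] [ 5.04957021 -2.82277787 -0.99776256] tool F [4.67289889 3.40575612 1.01321547] [-5.14410480e-01 -6.40409085e-01  2.06843271e-04]
cm in tool axes [0. 0. 0.] toolx yaw 0.12 roll(one way) 1.19 tilt [ 2.6e-03 -9.0e-04 -1.0e+00] F [ 5.05 -2.82 -1.  ] q6 1.411 t 19.6167
```

Call:
{"method": "drive_tool", "body": {"increments": [[[0.05,0.04,0],0,0],[[0,0,0],0.05,0],[[0,0,0],0.05,0],[[0,0,0],0.05,0],[[0,0,0],0.05,0],[[0,0,0],0.05,0],[[0,0,0],0.05,0],[[0,0,0],0.05,0],[[0,0,0],0.05,0],[[0,0,0],0,0],[[0,0,0],0,0]]}}

```text
t: 20.53
position: [0.5576, 0.0967, 0.0918]
orientation: [3.109, -0.439, 0.002]
wrist_force: [2.5, -5.4, 0.8]
opening: 0.239
```

```bash
python3 - <<'E'
from h import *
p,R,o=tool();print(p,o['wrist_force'],'tool F',R.T@o['wrist_force'],o['ft_torque']);delta(p,-1.07)
E
```

```text
[0.55758494 0.09666437 0.09178933] [ 2.46022436 -5.41002695  0.75062643] tool F [ 3.86433731  4.5170622  -0.73998768] [-0.77612872 -0.53119011  0.06186923]
cm in tool axes [0. 0. 0.] toolx yaw -0.2808 roll(one way) 0.7892 tilt [ 0.0011 -0.0014 -1.    ] F [ 2.46 -5.41  0.75] q6 1.811 t 20.5333
```

Call:
{"method": "drive_tool", "body": {"increments": [[[0.05,0.06,0],0,0],[[0,0,0],0.05,0],[[0,0,0],0.05,0],[[0,0,0],0.05,0],[[0,0,0],0.05,0],[[0,0,0],0.05,0],[[0,0,0],0.05,0],[[0,0,0],0.05,0],[[0,0,0],0.05,0],[[0,0,0],0,0],[[0,0,0],0,0]]}}

```text
t: 21.45
position: [0.5574, 0.0962, 0.0918]
orientation: [2.961, -1.047, 0.001]
wrist_force: [1.6, -4.9, 3.3]
opening: 0.239
```

```bash
python3 - <<'E'
from h import *
p,R,o=tool();print(p,o['wrist_force'],'tool F',R.T@o['wrist_force'],o['ft_torque']);delta(p,-1.07)
E
```

```text
[0.55740635 0.09615745 0.09177602] [ 1.58848222 -4.86762647  3.25568822] tool F [ 4.29773699  2.78973018 -3.25014327] [-0.8806372  -0.1674985   0.05613845]
cm in tool axes [0. 0. 0.] toolx yaw -0.6799 roll(one way) 0.3901 tilt [-0.     -0.0012 -1.    ] F [ 1.59 -4.87  3.26] q6 2.209 t 21.45
```

Call:
{"method": "drive_tool", "body": {"increments": [[[0.05,0.04,-0.02],0,0],[[0,0,0],0.05,0],[[0,0,0],0.05,0],[[0,0,0],0.05,0],[[0,0,0],0.05,0],[[0,0,0],0.05,0],[[0,0,0],0.05,0],[[0,0,0],0.05,0],[[0,0,0],0.04,0],[[0.03,0.02,0],0,0],[[0,0,0],0,0]]}}

```text
t: 22.37
position: [0.557, 0.0957, 0.0917]
orientation: [2.702, -1.601, -0.001]
wrist_force: [-1.0, -3.5, 4.0]
opening: 0.237
```

```bash
cat > pt.py <<'E'
from h import *
import sys
s=snap('wrist',sys.argv[1]);f=s['frame'];zt=.099
p,R,o=tool();print(p,'tool F',R.T@o['wrist_force'],o['opening']);delta(p,-1.07)
hsv=cv2.cvtColor(f,cv2.COLOR_RGB2HSV)
gr=cv2.inRange(hsv,(45,100,60),(80,255,255));n,l,st,ce=cv2.connectedComponentsWithStats(gr)
if n>1:
    i=1+st[1:,4].argmax();G=ray(s,ce[i],.07);print('green',st[i],G);v=G[:2]-[.5559,.0966];print('dot yaw',np.arctan2(v[1],v[0]))
cv2.imwrite(f'pics/{sys.argv[1]}c.png',cv2.resize(f[120:340,180:370],None,fx=2.6,fy=2.6)[:,:,::-1])
E
python3 pt.py w7
```

```text
[0.55705168 0.09565909 0.09171201] tool F [ 3.39212933  2.77213351 -4.00916708] 0.23720019657050445
cm in tool axes [0. 0. 0.] toolx yaw -1.0702 roll(one way) -0.0002 tilt [-1.e-03 -2.e-04 -1.e+00] F [-0.8  -4.31  4.01] q6 2.598 t 22.4167
green [268 191  16  15 183] [0.57224867 0.06659467 0.07      ]
dot yaw -1.0719087388978585
```

View pics/w7c.png

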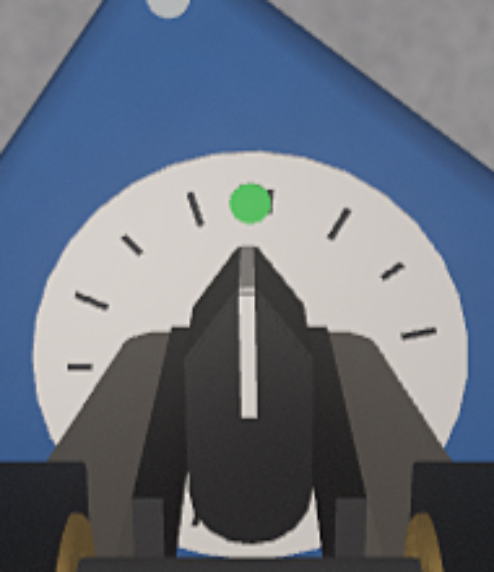

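Call:
{"method": "drive_tool", "body": {"increments": [[[0.04,0.03,-0.03],0,0],[[0,0,0],0,0],[[0,0,0],0,0.26],[[0,0,0],0,0.3],[[0,0,0],0,0.34],[[0,0,0],0,0.38],[[0,0,0],0,0.42],[[0,0,0],0,0.45],[[0,0,0],0,0.45]]}}

```text
t: 23.17
position: [0.5573, 0.0954, 0.092]
orientation: [-2.701, 1.605, 0.0]
wrist_force: [-0.3, -0.2, -0.5]
opening: 0.453
```

Call:
{"method": "drive_tool", "body": {"increments": [[[0,0,-0.3],0,0.45],[[0,0,-0.5],0,0.45],[[0,0,-1],0,0.45],[[0,0,-2],0,0.45],[[0,0,-2],0,0.45],[[0,0,-2],0,0.45],[[0,0,-2],0,0.45],[[0,0,0],0,0.45],[[0,0,0],0,0.45],[[0,0,0],0,0.45]]}}

```text
t: 24.0
position: [0.5569, 0.0953, 0.1894]
orientation: [2.7, -1.604, -0.001]
wrist_force: [0.5, -0.7, -0.0]
opening: 0.449
```

```bash
python3 pt.py w8; python3 - <<'E'
from h import *
s=load('w8');print(proj(s,[.556,.0967,.099]));snap('top','top1');snap('scene','scene1')
w=s['frame'];a=load('top1')['frame'][165:260,110:215]
b=load('scene1')['frame'][170:265,345:450]
cv2.imwrite('pics/fin.png',cv2.vconcat([w[:,:,::-1][60:360],cv2.resize(cv2.hconcat([a,b]),(560,253),interpolation=cv2.INTER_CUBIC)[:,:,::-1]]))
E
```

```text
[0.55649442 0.09529843 0.18865047] tool F [-0.25668233  0.53711018  0.27658626] 0.45039440799798747
cm in tool axes [0. 0. 0.] toolx yaw -1.0723 roll(one way) -0.0023 tilt [-2.3e-03  1.0e-04 -1.0e+00] F [-0.6  -0.03 -0.28] q6 2.599 t 24.05
green [270 166  11   9  76] [0.5720772  0.06666076 0.07      ]
dot yaw -1.0754043667811755
[275.0046188  223.79752668]
```

View pics/fin.png

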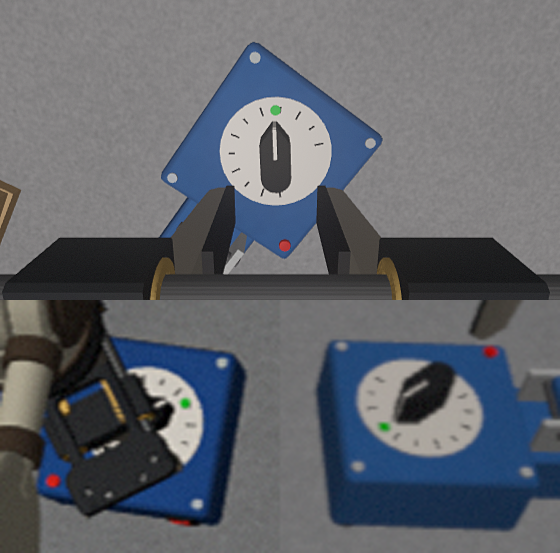

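```bash
python3 - <<'E'
from h import *
P={}
for nm,(x0,y0,x1,y1) in dict(w8=(262,185,290,222),scene1=(395,190,430,225)).items():
    s=load(nm);f=s['frame'];bx=[x0,y0,x1,y1]
    g=f.min(2);blk=(f.max(2)<75).astype(np.uint8);blk[:y0]=0;blk[:,:x0-10]=0;blk[:,x1+10:]=0;blk[y1+40:]=0
    k=max(cv2.findContours(blk,0,1)[0],key=cv2.contourArea)
    M=cv2.fillPoly(np.zeros_like(g),[cv2.convexHull(cv2.erode(blk,np.ones((1,1)))*0+0) if 0 else cv2.convexHull(k)],1)
    M=cv2.erode(M,np.ones((3,3)))
    w=((g>110)&(M>0)).astype(np.uint8);n,l,st,ce=cv2.connectedComponentsWithStats(w);i=1+st[1:,4].argmax()
    px=np.argwhere(l==i)[:,::-1].astype(np.float32);v=cv2.fitLine(px,2,0,.01,.01).ravel()
    q=np.array([ray(s,c,.099) for c in px]);L=cv2.fitLine(q[:,:2].astype(np.float32),2,0,.001,.001).ravel()
    t=(px-v[2:])@v[:2];P[nm]=[ray(s,v[2:]+v[:2]*tt,.099) for tt in(t.min(),t.max())]
    print(nm,len(px),st[i],'yaw mod pi',np.arctan2(L[1],L[0]),'mid',q.mean(0))
    for z in(.099,.114):print(z,ray(s,ce[i],z))
E
```

```text
w8 134 [272 187   5  34 134] yaw mod pi -1.0519555 mid [0.56351283 0.08382993 0.099     ]
0.099 [0.56353707 0.08378747 0.099     ]
0.114 [0.56525153 0.0805766  0.114     ]Traceback (most recent call last):
  File "<stdin>", line 9, in <module>
ValueError: attempt to get argmax of an empty sequence
```

```bash
python3 -c "
from plant import env
print(env.close_job())"
```

```text
the job is handed in; nothing more can be done
None
```

The knob is back on the timer shaft, fully home, with its white pointer at the green dot. I let go, backed the arm well clear and handed the job in at about 24 s.

- **Fitting:** I started a little off the flat and turned the knob lightly while lowering it. It went over the shaft with almost no upward force. It met the dial at 4.4 N with the tool at z = 0.0917 m, against 0.0918 m predicted for fully home. It showed no sign of slipping in the grip.
- **Turning:** Side loads while turning it to the dot reached about 6 N at my checks, and I eased the tool along with them. Upward force at the checks stayed at or below about 4 N.
- **Pointer:** In the last wrist picture the pointer reads −1.052 rad and the dot −1.075 rad, so they agree to about 0.02 rad.
- **Check that failed:** I tried to confirm the seated height from the scene camera, but the white line could not be picked out there. The fully-home result therefore rests on the tool height, the contact force and the views.
- **Bystanders:** The arm's path kept clear of the jar, tumbler and nougat box. I did not measure their positions again at the end.

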